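# Open the recipe binder at the green divider

### The arm

A 6-joint arm with a two-finger parallel gripper is mounted at the origin on a cart in front of the work surface, level with it; the furniture and walls round the work are solid. World frame = base frame: x ahead of the robot, y to its left, z up, the work surface at z = 0. Lengths are in m, angles in rad, forces in N, time in s.
With the tool pointing down it reaches from about 0.4 to 0.925 m from the base axis. Payload 12.5 kg.
Tool frame: the origin (TCP) lies midway between the tips of the shut fingers; the grasp point (between the pads) lies 19 mm behind it (manip.grasp_offset is the z of the grasp point in the tool frame, in m); z points along the fingers, y is the line along which they close (so a half turn about z gives the same grasp; the last joint's range is limited). The gripper opens to 95 mm and grips with 3 to 60 N. Pads are 20 mm wide; open, the fingers measure 119 mm over their backs; the gripper's body (75 mm by 180 mm) begins 59 mm behind the grasp point.
Start: joints at [1.013, 0.491, 1.559, -0, 1.092, -0.106], TCP at [0.273, 0.562, 0.215] pointing down, gripper open.
Joint ranges: [-3.1, 3.1], [-0.84, 2.19], [0.05, 2.79], [-1.13, 4.28], [0.06, 2.93], [-2.69, 2.69]. Speed limits (rad/s): [2.22, 2.22, 2.79, 3.14, 3.14, 3.14].

### API

Orientations are given as a unit quaternion [x, y, z, w].
In Python, from bench import manip gives the robot as it stands. The module is installed in compiled form; this text tells all that it offers.
- The arm moves only by the tool step_arm, never from a script. Its argument "plan" is a list that holds one entry, the list of rows, each a list of 7 numbers: the turn, a rotation vector about the tool's x, y, z in units of 5 degrees (1.0 is 5 degrees), then the shift along the tool's x, y, z in units of 0.02 m (1.0 is 0.02 m), then the opening in per cent of the stroke, from 0 (shut) to 100 (fully open). In form: [[[ax, ay, az, tx, ty, tz, grip], ...]]. A call has 1 to 10 rows; each row shifts and turns the commanded pose from where the row before left it, along the tool's axes as they then stand; what a row does not reach is not made up. A row lasts 1/12 s, in which the tool goes at most 41.7 mm and 7.16 degrees, less where a joint would pass 70% of its speed; a pose out of reach is approached as far as the arm can. A call with a number of a shift or a turn outside -1 to 1 is refused whole. A call with a gripper value outside its range is refused whole. The fingers move at their own pace and stop on an object; "force" is the grip in N (left out, the last holds). Time passes only in rows, so rows that do not move let the fingers close. It gives the time, the measured TCP pose, the force, the opening and the grip force at its end, in the units of the state.
- manip.read_state(): the state, without advancing time (a new reading comes with each control period).
- manip.capture(name): name is "side" or "top" or "wrist"; returns the picture (420x560x3 uint8, blue, green, red); there is no depth.
- manip.calibration(name): a dict with "fx", "fy", "cx", "cy" (pixels), "k1" (the pictures are not rectified: a ray, as slopes to the right and down, at radius r is drawn at 1 + k1 r^2 times it, then the intrinsics apply), "cam_to_world" (4x4, takes a point from camera to world coordinates). Camera axes: x right, y down, z forward; pixel columns grow to the right and rows downward; lengths in m; the calibration is good to about 2 mm. A picture is of the moment at which its call begins: read the wrist's pose just before it. calibration takes no time and is no camera call; for the wrist camera it gives the pose at the moment of the call.
- manip.close_job(): hands the job in; it is judged then, once.
The state is a dict: "clock": time; "q": joint angles; "joint_vel": joint speeds; "joint_torque": joint torques, N m; "tool_pos": TCP position; "tool_rot": TCP orientation; "contact_force": force on the tool from outside, world axes, zero at the start; "ft_torque": the same for the moment, N m; "width": opening from 0.0 (shut) to 1.0 (fully open); "finger_force": force on a finger pad.
Only numpy, scipy, OpenCV 4.12 (cv2) and the standard library are available. Lean on these libraries where they do the work, as an engineer would, in place of code of your own. Each camera call takes 0.05 s, during which the arm holds its last target. There are 200 camera calls.

### The job

Open the recipe binder at its green divider: reach a fingertip under the tabs and turn the two leaves that lie over it, the red-tabbed and the blue-tabbed one, across the rings until both lie flat on the left-hand side, while the green-tabbed leaf stays lying on the right. Only push with the fingertips or the outside of the fingers: do not pinch a leaf, press hard on it or fling it over, and do not lift the binder or shove it about. Leave the other things on the table where they are.

Things in the scene. Friction and masses are not known exactly. Their poses are not given: they have to be found in the camera images.
- binder: Open ring binder of stiff recipe boards, lying loose on the table, about 1.5 kg. Grey covers 3 mm thick, 182 mm along the spine, 328 mm across. Origin: on the table under the middle of the spine; x runs along the spine (away from the robot at yaw 0), y to the left-hand half, z up. Right-hand pile, from the top: red-, blue-, green-tabbed leaf, then boards.
- ring_axis (a point): Middle of the ring axis, 40 mm above the table over the middle of the spine; the axis runs along the binder's x and the leaves turn about it. Two steel rings of 34 mm radius stand round it, 40 mm either side of this point; their tops are 76 mm above the table. Leaves cannot pass through one another: one that is lifted takes along those lying on it.
- left_pile (a point): Middle of the top of the left-hand pile of white boards, 34 mm above the table; the pile reaches to 141 mm left of the spine line, 170 mm long. The right-hand pile below the green-tabbed leaf is the same. The turned leaves come to lie here, flat one on the other.
- red_tab (a point): Centre of the red index tab (moves with its leaf). The tab sticks out 18 mm past the leaf's outer edge, is 44 mm wide along the spine and 3 mm thick; this point is 9 mm in from its outer edge. It sits toward the far end, 56 mm from the middle (binder's +x); at the start its middle is 44 mm above the table, with only the binder's 3 mm cover below it.
- red_leaf (a joint): Angle (rad) of the red-tabbed leaf about the ring axis: 0 = lying flat on the right, 1.57 = upright, 3.14 (stop) = lying flat on the left. A rigid white board 170 mm along the spine, reaching 25 to 140 mm from the axis, 3 mm thick, about 60 g. It turns easily and drops by itself, slowed a little, to the side it leans to.
- blue_tab (a point): Centre of the blue index tab (moves with its leaf). The tab sticks out 18 mm past the leaf's outer edge, is 44 mm wide along the spine and 3 mm thick; this point is 9 mm in from its outer edge. It sits at the middle of the edge; at the start its middle is 40 mm above the table, with only the binder's 3 mm cover below it.
- blue_leaf (a joint): Angle (rad) of the blue-tabbed leaf about the ring axis: 0 = lying flat on the right, 1.57 = upright, 3.14 (stop) = lying flat on the left. A rigid white board 170 mm along the spine, reaching 25 to 140 mm from the axis, 3 mm thick, about 60 g. It turns easily and drops by itself, slowed a little, to the side it leans to.
- green_tab (a point): Centre of the green index tab (moves with its leaf). The tab sticks out 18 mm past the leaf's outer edge, is 44 mm wide along the spine and 3 mm thick; this point is 9 mm in from its outer edge. It sits toward the robot, 56 mm from the middle (binder's -x); at the start its middle is 36 mm above the table, with only the binder's 3 mm cover below it.
- green_leaf (a joint): Angle (rad) of the green-tabbed leaf about the ring axis: 0 = lying flat on the right, 1.57 = upright, 3.14 (stop) = lying flat on the left. A rigid white board 170 mm along the spine, reaching 25 to 140 mm from the axis, 3 mm thick, about 60 g. It turns easily and drops by itself, slowed a little, to the side it leans to.
- mug: Blue mug, 85 mm wide, 117 mm with its handle, 98 mm high; loose. Origin at its underside. Bystander on the left of the binder.
- salt: Salt shaker, clear with a grey top, 44 mm wide, 90 mm high; loose. Origin at its underside. Bystander on the left.
- timer: Egg timer, white base and grey cap, 58 mm wide, 54 mm high; loose. Origin at its underside. Bystander on the left.
- remote: Grey remote control lying flat, 179 x 45 mm (long along its x), 19 mm high; loose. Origin at the middle of its underside. Bystander on the right.
- matches: Small flat box of matches, 37 x 55 mm, 16 mm high; loose. Origin at its underside. Bystander on the right.
- pen: Green pen lying flat beyond the binder, 145 mm long (along its y), 9 mm high; loose. Origin at its middle.

How it is judged:
At the end, for the whole second after the job is handed in: The red-tabbed and the blue-tabbed leaf lie flat on the left (within 0.12 rad), the green-tabbed leaf lies flat on the right (within 0.12 rad), and the binder lies at rest on the table within 40 mm of where it was (value of joint each of red_leaf, blue_leaf above 3.02 rad and value of joint green_leaf below 0.12 rad and linear speed of binder below 0.02 m/s and height (world z) of binder below 0.006 m and distance of binder from where it was at the start of the episode below 0.04 m); the robot touches nothing.
It fails at once if a leaf is pinched or pressed hard (more than 18 N between the fingers and a leaf) (contact force between the fingers and red_leaf above 18 N or contact force between the fingers and blue_leaf above 18 N or contact force between the fingers and green_leaf above 18 N).
It fails at once if a leaf is flung over (faster than 7 rad/s) (velocity of joint any of red_leaf, blue_leaf above 7 rad/s).
It fails at once if the green-tabbed leaf is turned up (more than 0.6 rad) (value of joint green_leaf above 0.6 rad).
It fails at once if the binder is lifted (more than 15 mm) or shoved (more than 40 mm) (height (world z) of binder above 0.015 m or distance of binder from where it was at the start of the episode above 0.04 m).
It fails at once if another thing on the table is moved (more than 25 mm) or tipped (more than 0.4 rad) (distance of any of mug, salt, timer, remote, matches, pen from where it was at the start of the episode above 0.025 m or angle between any of mug, salt, timer, remote, matches, pen's own z axis and vertical above 0.4 rad).
It also fails if it takes over 58 s, if anything falls off the work surface, if the arm or the gripper's body presses on something with over 40 N, if the wrist force passes 120 N, or if a joint passes its speed limit or range.

## Working session

There is one attempt and no reset: what is moved stays moved. The work goes in short steps, Python scripts to look and compute and a tool call to move; the robot and the scene stay as the last step left them, time stands still between calls to the robot, and variables do not carry over. Pictures are saved under pics/ and viewed, at most 10 in all, crops included, and the job is handed in when it is done.

Besides the shell and the picture viewer there is one more tool, called after ">>>" as name([rows], argument=value, ...), one row to a line, values as JSON. step_arm: Moves the arm, as the interface text tells. Shifts and turns lie within -1 to 1; 1 stands for 0.02 m of shift or 5 degrees of turn. Its arguments: {"type":"object","properties":{"plan":{"type":"array","items":{"type":"array","items":{"type":"array","items":{"type":"number"}}}},"force":{"type":"number"}},"required":["plan"]}

```bash
mkdir -p pics
python3 - <<'E'
from bench import manip
import cv2
for n in("top","side"):
    cv2.imwrite(f"pics/{n}0.png",manip.capture(n))
    c=manip.calibration(n);print(n,c)
print(manip.read_state(),manip.grasp_offset)
E
```

```text
top {'fx': 500.58183943098527, 'fy': 500.58183943098527, 'cx': 274.3907180745406, 'cy': 217.24954078066438, 'k1': 0.010739379190729776, 'cam_to_world': array([[ 0.01942324, -0.98640201,  0.16319871,  0.34765392],
       [-0.99974465, -0.02104691, -0.00822579,  0.03457929],
       [ 0.01154876, -0.16299726, -0.98655893,  1.32920918],
       [ 0.        ,  0.        ,  0.        ,  1.        ]])}
side {'fx': 431.79143689977, 'fy': 431.79143689977, 'cx': 284.14634283372476, 'cy': 214.3237968965421, 'k1': -0.12873779319442824, 'cam_to_world': array([[ 0.93320708, -0.25452156,  0.25365987,  0.29363533],
       [-0.35882432, -0.62227838,  0.69571167, -0.73590582],
       [-0.01922657, -0.74026239, -0.67204311,  0.77843494],
       [ 0.        ,  0.        ,  0.        ,  1.        ]])}
{'clock': 0.1, 'q': array([ 1.01341340e+00,  4.91482051e-01,  1.55937538e+00, -9.40745420e-06,
        1.09174484e+00, -1.05608476e-01]), 'joint_vel': array([ 0.00050687, -0.00094691, -0.00171213, -0.00216738, -0.00113057,
        0.0004956 ]), 'joint_torque': array([ 2.87211587e-03, -6.13624048e+01, -2.58608669e+01,  6.93892851e-02,
        4.70231194e-02, -6.17448040e-05]), 'tool_pos': array([0.27272051, 0.56211424, 0.21413542]), 'tool_rot': array([ 2.23968992e-01,  9.74596140e-01, -4.78683392e-04, -1.60347915e-04]), 'contact_force': array([-0.11654875, -0.93981978,  0.26670608]), 'ft_torque': array([0.02547234, 0.01983783, 0.02318666]), 'finger_force': 0.0, 'width': 1.0016683963242565} -0.0188
```

View pics/top0.png

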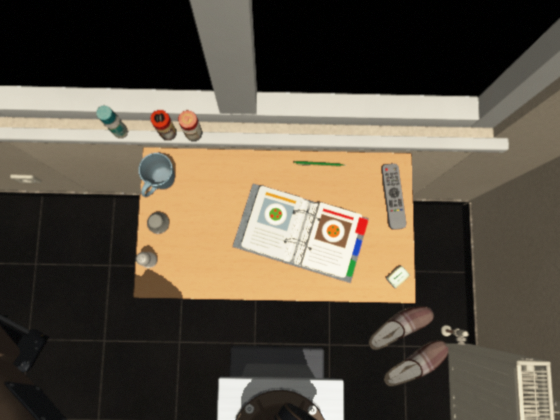

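View pics/side0.png

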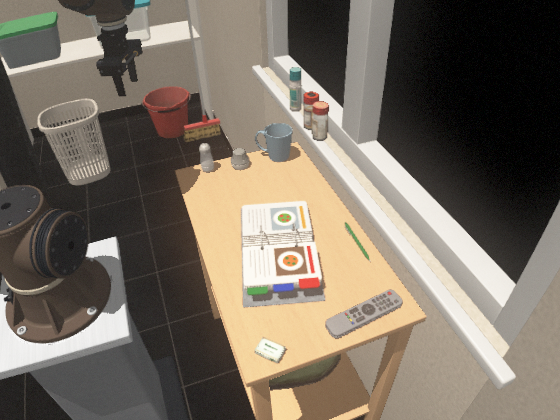

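The top picture shows the binder centred near (301,232), with the red, blue and green tabs at about (361,227), (356,247) and (351,267). The pen is at (318,163), the remote at (394,196) and the matches at (399,276). The side view shows the tabs at (308,283), (284,286) and (258,289).

```bash
cat > h.py <<'E'
import numpy as np, cv2
from bench import manip
from scipy.spatial.transform import Rotation as R
def ray(n,uv,z,c=None):
    c=c or manip.calibration(n)
    d=np.array([(uv[0]-c['cx'])/c['fx'],(uv[1]-c['cy'])/c['fy']]);p=d.copy()
    for _ in range(9): p=d/(1+c['k1']*(p@p))
    T=c['cam_to_world'];w=T[:3,:3]@np.array([*p,1]);o=T[:3,3]
    return o+w*(z-o[2])/w[2]
def tabs(n,img,box):
    u0,v0,u1,v1=box;h=cv2.cvtColor(img,cv2.COLOR_BGR2HSV)[v0:v1,u0:u1]
    out={}
    for k,(a,b) in dict(red=(0,6),blue=(110,130),green=(50,80)).items():
        m=cv2.inRange(h,(a,150,50),(b,255,255))
        if k=='red': m|=cv2.inRange(h,(174,150,50),(180,255,255))
        nn,l,s,c=cv2.connectedComponentsWithStats(m)
        if nn>1:
            i=1+np.argmax(s[1:,4]);out[k]=(c[i]+[u0,v0],s[i])
    return out
E
python3 - <<'E'
from h import *
for n,b in(("top",(340,205,380,285)),("side",(240,270,330,300))):
    img=cv2.imread(f"pics/{n}0.png")
    for k,(c,s) in tabs(n,img,b).items():
        print(n,k,c,s,ray(n,c,dict(red=.0455,blue=.0415,green=.0375)[k]))
    cv2.imwrite(f"pics/{n}crop.png",cv2.resize(img[170:300,220:380] if n=="top" else img[190:320,220:380],None,fx=4.5,fy=4.5,interpolation=cv2.INTER_CUBIC))
E
```

```text
top red [361.42068966 225.88275862] [ 16  13  12  17 145] [ 0.54211358 -0.20249477  0.0455    ]
top blue [356.74666667 246.98666667] [13 34  8 16 75] [ 0.48727877 -0.19062834  0.0415    ]
top green [350.70769231 267.89230769] [ 7 55  8 16 65] [ 0.4333168  -0.17533464  0.0375    ]
side red [308.63535912 282.67403315] [ 59   8  20  10 181] [ 0.5405061  -0.20162891  0.0455    ]
```

View pics/topcrop.png

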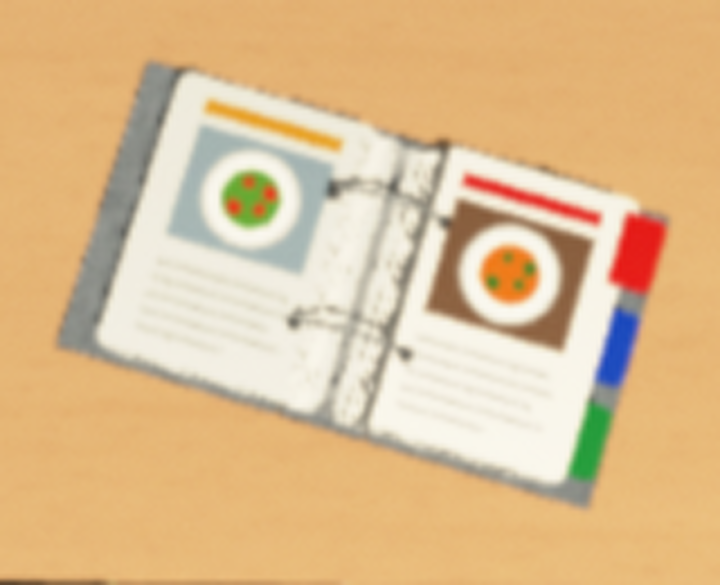

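```bash
cat >> h.py <<'E'
c=[ray("top",np.array(p)/4.5+[220,170],z) for p,z in(((150,62),.003),((668,213),.003),((588,505),.003),((58,347),.003))] if 0 else None
YAW=-np.deg2rad(14.0)
X=np.array([np.cos(YAW),np.sin(YAW),0]);Y=np.array([-X[1],X[0],0]);K=np.array([0,0,1.])
S=np.array([.5234,-.046,0])
def target(al,u,w,s=0):
    a=np.deg2rad(al);z=np.sin(a)*Y-np.cos(a)*K
    return S-u/1e3*Y+w/1e3*K+s/1e3*X, R.from_matrix(np.c_[-X,np.cross(z,-X),z])
def to(al,u,w,s=0):
    st=manip.read_state();p,r=target(al,u,w,s);r0=R.from_quat(st['tool_rot'])
    print('turn5deg',np.round(np.rad2deg((r0.inv()*r).as_rotvec())/5,2),'shift20 now',np.round(r0.inv().apply(p-st['tool_pos'])/.02,2),'in target axes',np.round(r.inv().apply(p-st['tool_pos'])/.02,2))
def where():
    st=manip.read_state();r0=R.from_quat(st['tool_rot']);d=st['tool_pos']-S;z=r0.apply([0,0,1])
    print('t',round(st['clock'],2),'al',round(np.rad2deg(np.arctan2(z@Y,-z[2])),1),'u,w,s',np.round([-d@Y*1e3,d[2]*1e3,d@X*1e3],1),'q',np.round(st['q'],2),'F',np.round(st['contact_force'],1),'wid',round(st['width'],2))
E
python3 - <<'E'
from h import *
P=[ray("top",np.array(p)/4.5+[220-.4,170-.4],.003) for p in((150,62),(668,213),(590,505),(58,347))]
for p in P: print(p)
print(np.mean(P,0), P[0]-P[3],P[1]-P[0])
where()
to(0,224,200);to(45,224,116)
for n,p in dict(rem1=(389,168),rem2=(399,226),mat=(399,276),pen=(318,163),mug=(156,170),salt=(147,259),tim=(158,222)).items(): 
    d=ray("top",p,.02)-S;print(n,-d@Y*1e3,d@X*1e3)
E
```

```text
[0.65896017 0.08356247 0.003     ]
[ 0.5732762  -0.22840571  0.003     ]
[ 0.39904013 -0.18073685  0.003     ]
[0.4853469  0.13328325 0.003     ]
[ 0.52915585 -0.04807421  0.003     ] [ 0.17361326 -0.04972078  0.        ] [-0.08568396 -0.31196817  0.        ]
t 0.1 al -0.1 u,w,s [-529.4  214.1 -390.3] q [ 1.01  0.49  1.56 -0.    1.09 -0.11] F [-0.1 -0.9  0.3] wid 1.0
turn5deg [-0.01 -0.   -2.38] shift20 now [-26.86 -32.84   0.74] in target axes [-19.52 -37.67   0.71]
turn5deg [-8.98  0.93 -2.25] shift20 now [-26.86 -32.84   4.94] in target axes [-19.52 -30.11 -23.17]
rem1 186.03140845026329 234.15705195356455
rem2 247.2226748429068 86.7622620511361
mat 276.34166866338336 -41.781484421906256
pen -2.5123029573085534 197.10454019906464
mug -417.56055314975555 63.4063509466517
salt -368.99961791801525 -170.82577557416494
tim -370.46297106178935 -70.13077620273548
```

```bash
sed -i 's/deg2rad(14.0)/deg2rad(15.5)/; s/^S=.*/S=np.array([.5285,-.048,0])/; /^c=\[ray/d' h.py; python3 -c "
from h import *
where();to(0,224,210)"
```

```text
t 0.1 al -0.1 u,w,s [-519.6  214.1 -409.5] q [ 1.01  0.49  1.56 -0.    1.09 -0.11] F [-0.1 -0.9  0.3] wid 1.0
turn5deg [-0.01 -0.   -2.08] shift20 now [-26.84 -32.88   0.24] in target axes [-20.48 -37.18   0.21]
```

>>> step_arm([
  [[0,0,-0.7,-0.8,-1,0,50],[0,0,-0.7,-0.8,-1,0,50],[0,0,-0.7,-0.8,-1,0,50],[0,0,0,-0.6,-1,0,50],[0,0,0,-0.6,-1,0,50],[0,0,0,-0.6,-1,0,50],[0,0,0,-0.6,-1,0,50],[0,0,0,-0.6,-1,0,50],[0,0,0,-0.6,-1,0,50],[0,0,0,-0.6,-1,0,50]],
])

```text
clock: 0.93
tool_pos: [0.3382, 0.3302, 0.2145]
tool_rot: [0.134, 0.991, -0.0, -0.0]
contact_force: [0.8, 0.3, -0.0]
width: 0.503
finger_force: 0.0
```

```bash
python3 -c "
from h import *
where();to(0,224,210)"
```

```text
t 0.93 al -0.0 u,w,s [-313.6  214.5 -284.5] q [ 0.63  0.28  1.92  0.    0.95 -0.67] F [ 0.8  0.3 -0. ] wid 0.5
turn5deg [-0.   -0.    0.02] shift20 now [-14.17 -26.91   0.23] in target axes [-14.22 -26.88   0.22]
```

>>> step_arm([
  [[0,0,0,-0.6,-1,0,50],[0,0,0,-0.6,-1,0,50],[0,0,0,-0.6,-1,0,50],[0,0,0,-0.6,-1,0,50],[0,0,0,-0.6,-1,0,50],[0,0,0,-0.6,-1,0,50],[0,0,0,-0.6,-1,0,50],[0,0,0,-0.6,-1,0,50],[0,0,0,-0.6,-1,0,50],[0,0,0,-0.6,-1,0,50]],
])

```text
clock: 1.77
tool_pos: [0.4009, 0.1056, 0.2145]
tool_rot: [0.134, 0.991, 0.0, -0.0]
contact_force: [0.1, 0.1, -0.1]
width: 0.499
finger_force: 0.0
```

>>> step_arm([
  [[0,0,0,-0.5,-1,0,50],[0,0,0,-0.5,-1,0,50],[0,0,0,-0.5,-1,0,50],[0,0,0,-0.5,-1,0,50],[0,0,0,-0.5,-1,0,50],[0,0,0,-0.5,-1,0,50],[0,0,0,-0.5,-1,0,50],[0,0,0,-0.5,-1,0,50],[0,0,0,-0.5,-1,0,50],[0,0,0,-0.5,-1,0,50]],
])

```text
clock: 2.6
tool_pos: [0.4441, -0.1138, 0.2145]
tool_rot: [0.134, 0.991, 0.0, -0.0]
contact_force: [-0.0, -0.2, -0.2]
width: 0.497
finger_force: 0.0
```

>>> step_arm([
  [[0,0,0,-0.5,-1,0,50],[0,0,0,-0.5,-1,0,50],[0,0,0,-0.5,-1,0,50],[0,0,0,-0.5,-1,0,50],[0,0,0,-0.5,-1,0,50],[0,0,0,-0.5,-1,0,50]],
])

```text
clock: 3.1
tool_pos: [0.4701, -0.2454, 0.2144]
tool_rot: [0.134, 0.991, 0.0, -0.0]
contact_force: [0.2, -0.3, -0.1]
width: 0.498
finger_force: 0.0
```

>>> step_arm([
  [[-0.5,0,0,0,0,0,50],[-0.5,0,0,0,0,0,50],[-0.5,0,0,0,0,0,50],[-0.5,0,0,0,0,0,50],[-0.5,0,0,0,0,0,50],[-0.5,0,0,0,0,0,50]],
])

```text
clock: 3.6
tool_pos: [0.4702, -0.2443, 0.2145]
tool_rot: [0.133, 0.982, 0.131, 0.018]
contact_force: [-0.0, -0.6, -0.2]
width: 0.501
finger_force: 0.0
```

```bash
python3 -c "
from h import *
where();to(45,224,150)"
```

```text
t 3.6 al 15.1 u,w,s [204.7 214.5  -3.8] q [-0.73  0.39  1.76  0.26  1.12 -2.16] F [-0.  -0.6 -0.2] wid 0.5
turn5deg [-5.97 -0.01  0.02] shift20 now [-0.19 -1.77  2.86] in target axes [-0.19 -2.96  1.6 ]
```

>>> step_arm([
  [[-0.6,0,0,0,-0.2,0.2,50],[-0.6,0,0,0,-0.2,0.2,50],[-0.6,0,0,0,-0.2,0.2,50],[-0.6,0,0,0,-0.2,0.2,50],[-0.6,0,0,0,-0.2,0.2,50]],
])

```text
clock: 4.02
tool_pos: [0.4671, -0.2555, 0.1885]
tool_rot: [0.129, 0.957, 0.258, 0.035]
contact_force: [-0.0, -0.4, -0.2]
width: 0.494
finger_force: 0.0
```

```bash
python3 -c "
from h import *
where();to(45,224,116)"
```

```text
t 4.02 al 30.2 u,w,s [216.4 188.5  -3.7] q [-0.85  0.5   1.74  0.46  1.24 -2.37] F [-0.  -0.4 -0.2] wid 0.49
turn5deg [-2.97 -0.01  0.02] shift20 now [-0.18 -2.15  2.94] in target axes [-0.19 -2.83  2.3 ]
```

>>> step_arm([
  [[-0.5,0,0,0,-0.6,0.5,50],[-0.5,0,0,0,-0.6,0.5,50],[-0.5,0,0,0,-0.6,0.5,50],[-0.5,0,0,0,-0.6,0.5,50]],
])

```text
clock: 4.35
tool_pos: [0.4623, -0.2727, 0.1282]
tool_rot: [0.126, 0.931, 0.34, 0.046]
contact_force: [-0.4, 0.3, -0.3]
width: 0.501
finger_force: 0.0
```

```bash
python3 -c "
from h import *
where();to(40,160,43)
cv2.imwrite('pics/s1.png',manip.capture('side')[170:380,180:440])"
```

```text
t 4.35 al 40.1 u,w,s [234.2 128.2  -3.7] q [-0.92  0.65  1.74  0.56  1.28 -2.54] F [-0.4  0.3 -0.3] wid 0.5
turn5deg [ 0.02 -0.01  0.02] shift20 now [-0.19  0.09  5.65] in target axes [-0.19  0.1   5.65]
```

View pics/s1.png

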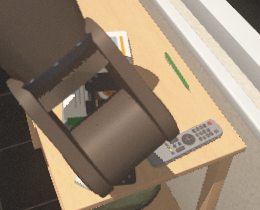

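The arm hides the binder in this view. Clearance to the remote looks fine, so I move in along the tool axis.

>>> step_arm([
  [[0,0,0,0,0,0.9,50],[0,0,0,0,0,0.9,50],[0,0,0,0,0,0.9,50],[0,0,0,-0.2,0,0.9,50],[0,0,0,0,0,0.9,50],[0,0,0,0,0.1,0.9,50],[0,0,0,0,0,0.2,50]],
])

```text
clock: 4.98
tool_pos: [0.4856, -0.2004, 0.0434]
tool_rot: [0.125, 0.931, 0.34, 0.044]
contact_force: [-0.2, 0.7, -0.2]
width: 0.5
finger_force: 0.0
```

```bash
python3 -c "
from h import *
where();to(40,134,43)
cv2.imwrite('pics/t1.png',cv2.resize(manip.capture('top')[170:300,220:420],None,fx=4,fy=4))
cv2.imwrite('pics/w1.png',manip.capture('wrist'))"
```

```text
t 4.98 al 40.0 u,w,s [158.3  43.4  -0.7] q [-0.81  0.75  1.86  0.68  1.06 -2.62] F [-0.2  0.7 -0.2] wid 0.5
turn5deg [ 0.01 -0.05  0.01] shift20 now [-0.04  0.92  0.8 ] in target axes [-0.03  0.92  0.8 ]
```

View pics/w1.png

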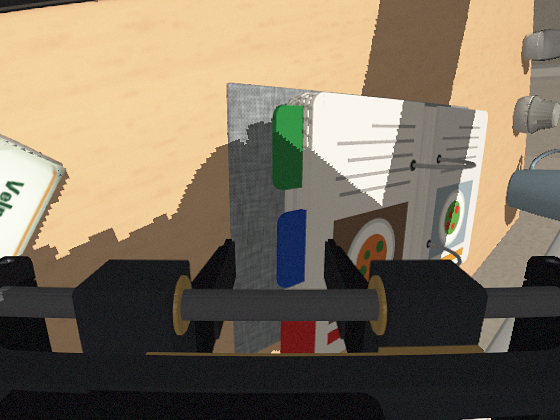

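The wrist view shows the jaw straddling the leaf edge. The lower finger is outside the tabs, with its tip at (228,242), and the upper finger is over the leaf at (333,242). The blue tab is at (291,248). I check this against the model.

```bash
python3 -c "
from h import *
c=manip.calibration('wrist');img=cv2.imread('pics/w1.png')
T=tabs('w',img,(200,80,345,355))
for k,z,s in(('green',.0375,-56),('blue',.0415,0)):
    p=ray('wrist',T[k][0],z,c)-S;b=T[k][1];print(k,T[k],'u,s',-p@Y*1e3,p@X*1e3)
    for v in (b[0]+200,b[0]+b[2]+200):
        p=ray('wrist',(v,T[k][0][1]),z,c)-S;print(-p@Y*1e3,p@X*1e3)
"
```

```text
green (array([287.34345265, 145.0357952 ]), array([  73,   25,   30,   84, 2207], dtype=int32)) u,s 148.3463707477588 -58.750213163418564
158.03932920551503 -59.163970817909984
136.94866435272098 -58.272242546343435
blue (array([290.59424756, 247.54391371]), array([  77,  129,   29,   79, 1947], dtype=int32)) u,s 148.85545261831126 -2.7187173536888944
158.68434013080113 -5.123520794773937
136.80424745706236 0.23510716246050872
```

>>> step_arm([
  [[0,0,0,0,0.2,0.2,50],[0,0,0,0,0.2,0.2,50],[0,0,0,0,0.2,0.2,50],[0,0,0,0,0.2,0.1,50]],
])

```text
clock: 5.42
tool_pos: [0.4916, -0.1817, 0.0444]
tool_rot: [0.126, 0.931, 0.339, 0.046]
contact_force: [-0.2, -0.3, 0.2]
width: 0.499
finger_force: 0.0
```

```bash
python3 -c "
from h import *
where();to(40,132,46);to(35,122,74)"
```

```text
t 5.42 al 40.0 u,w,s [138.7  44.4   0.2] q [-0.78  0.74  1.88  0.71  1.04 -2.61] F [-0.2 -0.3  0.2] wid 0.5
turn5deg [-0.   -0.01  0.02] shift20 now [0.01 0.31 0.15] in target axes [0.01 0.31 0.15]
turn5deg [ 1.   -0.01  0.02] shift20 now [ 0.01  1.59 -0.6 ] in target axes [ 0.01  1.53 -0.74]
```

>>> step_arm([
  [[0,0,0,0,0.15,0.08,50],[0,0,0,0,0.15,0.08,50],[0.2,0,0,0,0.25,-0.15,50],[0.2,0,0,0,0.25,-0.15,50],[0.2,0,0,0,0.25,-0.15,50],[0.2,0,0,0,0.25,-0.15,50],[0.2,0,0,0,0.25,-0.15,50]],
])

```text
clock: 6.0
tool_pos: [0.4963, -0.1664, 0.0733]
tool_rot: [0.128, 0.946, 0.296, 0.041]
contact_force: [-0.5, -3.3, 0.2]
width: 0.504
finger_force: 1.7
```

```bash
python3 -c "
from h import *
where();to(35,88,142)
cv2.imwrite('pics/w2.png',manip.capture('wrist'))"
```

```text
t 6.0 al 34.8 u,w,s [122.7  73.3   0.6] q [-0.73  0.65  1.9   0.66  1.   -2.51] F [-0.5 -3.3  0.2] wid 0.5
turn5deg [-0.04  0.01  0.02] shift20 now [ 0.02  3.38 -1.83] in target axes [ 0.03  3.39 -1.82]
```

View pics/w2.png

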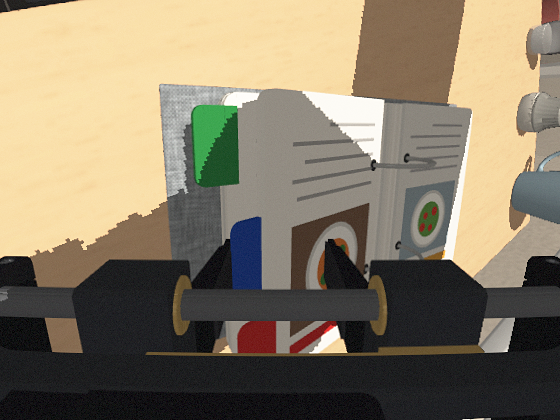

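Red and blue have come up in the jaw. The blue tab is at (246,250), and the green tab still lies flat at (215,145).

>>> step_arm([
  [[0,0,0,0,0.25,-0.1,50],[0,0,0,0,0.25,-0.1,50],[0,0,0,0,0.25,-0.1,50],[0,0,0,0,0.25,-0.1,50],[0,0,0,0,0.25,-0.1,50],[0,0,0,0,0.25,-0.1,50],[0,0,0,0,0.25,-0.1,50],[0,0,0,0,0.25,-0.1,50]],
])

```text
clock: 6.72
tool_pos: [0.5023, -0.1424, 0.1091]
tool_rot: [0.128, 0.945, 0.298, 0.04]
contact_force: [-0.7, -1.1, -0.0]
width: 0.501
finger_force: 0.6
```

>>> step_arm([
  [[0,0,0,0,0.25,-0.1,50],[0,0,0,0,0.25,-0.1,50],[0,0,0,0,0.25,-0.1,50],[0,0,0,0,0.25,-0.1,50],[0,0,0,0,0.25,-0.1,50],[0,0,0,0,0.25,-0.1,50],[0,0,0,0,0.25,-0.1,50],[0,0,0,0,0.25,-0.1,50]],
])

```text
clock: 7.38
tool_pos: [0.5086, -0.1197, 0.1452]
tool_rot: [0.128, 0.945, 0.298, 0.04]
contact_force: [0.2, 0.0, -1.0]
width: 0.501
finger_force: 0.3
```

```bash
python3 -c "
from h import *
where();to(35,73.4,145)"
```

```text
t 7.38 al 35.0 u,w,s [ 74.5 145.2  -0. ] q [-0.65  0.53  1.89  0.65  1.08 -2.37] F [ 0.2  0.  -1. ] wid 0.5
turn5deg [ 0.   -0.01  0.02] shift20 now [-0.    0.04  0.04] in target axes [-0.    0.04  0.04]
```

>>> step_arm([
  [[0.5,0,0,0,0.28,0.01,50],[0.5,0,0,0,0.28,0.01,50],[0.5,0,0,0,0.28,0.01,50],[0.5,0,0,0,0.28,0.01,50],[0.5,0,0,0,0.28,0.01,50],[0.5,0,0,0,0.28,0.01,50],[0.5,0,0,0,0.28,0.01,50]],
])

```text
clock: 7.97
tool_pos: [0.518, -0.0857, 0.1621]
tool_rot: [0.132, 0.98, 0.15, 0.021]
contact_force: [-0.8, -0.8, -0.5]
width: 0.499
finger_force: 0.3
```

>>> step_arm([
  [[0.5,0,0,0,0.28,0,50],[0.5,0,0,0,0.28,0,50],[0.5,0,0,0,0.28,0,50],[0.5,0,0,0,0.28,0,50],[0.5,0,0,0,0.28,0,50],[0.5,0,0,0,0.28,0,50],[0.5,0,0,0,0.28,0,50]],
])

```text
clock: 8.55
tool_pos: [0.5282, -0.0486, 0.1689]
tool_rot: [0.134, 0.991, -0.001, 0.0]
contact_force: [0.1, -1.0, -0.4]
width: 0.503
finger_force: 0.1
```

```bash
python3 -c "
from h import *
where();to(0,0,168)
cv2.imwrite('pics/s3.png',cv2.resize(manip.capture('side')[150:330,180:400],None,fx=3,fy=3))"
```

```text
t 8.55 al -0.1 u,w,s [ 6.000e-01  1.689e+02 -1.000e-01] q [-0.22  0.41  1.84 -0.    0.88 -1.52] F [ 0.1 -1.  -0.4] wid 0.5
turn5deg [-0.02  0.01  0.02] shift20 now [-0.01  0.03  0.04] in target axes [-0.01  0.03  0.04]
```

View pics/s3.png

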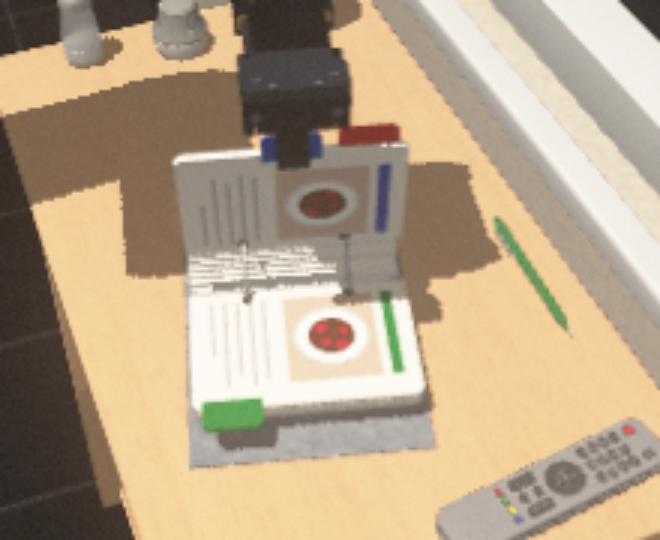

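Both leaves stand nearly upright in the jaw, the green leaf lies flat with its tab at (232,414), and nothing else has moved. I carry on past upright.

>>> step_arm([
  [[0.5,0,0,0,0.28,0,50],[0.5,0,0,0,0.28,0,50],[0.5,0,0,0,0.28,0,50],[0.5,0,0,0,0.28,0.02,50],[0.5,0,0,0,0.28,0,50],[0.5,0,0,0,0.28,0,50],[0.5,0,0,0,0.28,0.02,50],[0.5,0,0,0,0.28,0,50]],
])

```text
clock: 9.27
tool_pos: [0.5397, -0.0064, 0.1609]
tool_rot: [0.132, 0.976, -0.173, -0.023]
contact_force: [0.1, -0.4, 0.1]
width: 0.5
finger_force: 0.0
```

>>> step_arm([
  [[0.5,0,0,0,0.28,0,50],[0.5,0,0,0,0.28,0.02,50],[0.5,0,0,0,0.28,0,50],[0.5,0,0,0,0.28,0,50],[0.5,0,0,0,0.28,0.02,50],[0.5,0,0,0,0.28,0,50],[0.5,0,0,0,0.28,0,50],[0.5,0,0,0,0.28,0,50]],
])

```text
clock: 9.93
tool_pos: [0.5499, 0.031, 0.1386]
tool_rot: [0.126, 0.931, -0.339, -0.046]
contact_force: [0.8, -0.3, -1.1]
width: 0.498
finger_force: 0.2
```

```bash
python3 -c "
from h import *
where();to(-40,-120,75);to(-40,-134,44)
cv2.imwrite('pics/s4.png',cv2.resize(manip.capture('side')[130:330,180:400],None,fx=3,fy=3))"
```

```text
t 9.93 al -40.1 u,w,s [-81.8 138.6  -0.5] q [ 0.22  0.66  1.68 -0.64  1.26 -0.74] F [ 0.8 -0.3 -1.1] wid 0.5
turn5deg [-0.01  0.01  0.02] shift20 now [-0.03  3.51  1.21] in target axes [-0.02  3.51  1.21]
turn5deg [-0.01  0.01  0.02] shift20 now [-0.03  5.04  1.94] in target axes [-0.02  5.04  1.95]
```

View pics/s4.png

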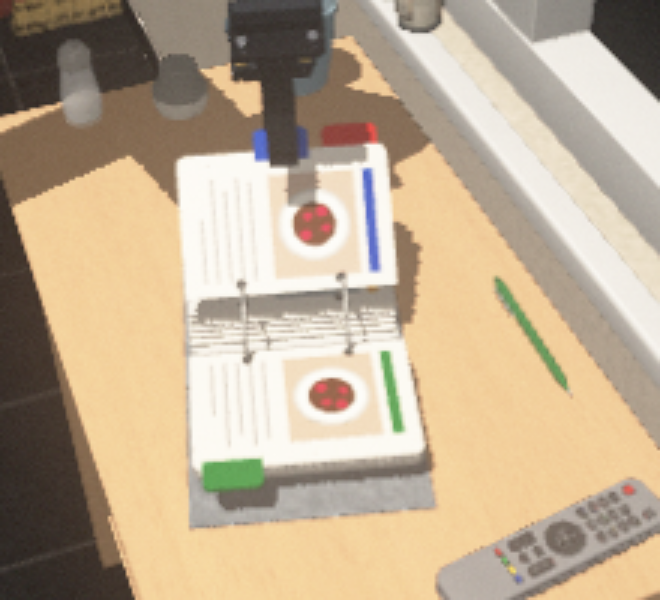

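The leaves rest on the left finger, leaning left past upright, and green still lies flat. Now I lower them.

>>> step_arm([
  [[0,0,0,0,0.25,0.08,50],[0,0,0,0,0.25,0.08,50],[0,0,0,0,0.25,0.08,50],[0,0,0,0,0.25,0.08,50],[0,0,0,0,0.25,0.08,50],[0,0,0,0,0.25,0.08,50],[0,0,0,0,0.25,0.08,50],[0,0,0,0,0.25,0.08,50]],
])

```text
clock: 10.65
tool_pos: [0.556, 0.0525, 0.1026]
tool_rot: [0.126, 0.931, -0.339, -0.046]
contact_force: [-0.2, 0.2, -0.1]
width: 0.496
finger_force: 0.2
```

>>> step_arm([
  [[0,0,0,0,0.25,0.1,50],[0,0,0,0,0.25,0.1,50],[0,0,0,0,0.25,0.1,50],[0,0,0,0,0.25,0.1,50],[0,0,0,0,0.25,0.1,50],[0,0,0,0,0.25,0.1,50]],
])

```text
clock: 11.15
tool_pos: [0.5601, 0.0673, 0.0741]
tool_rot: [0.126, 0.931, -0.339, -0.046]
contact_force: [-0.5, -0.4, 0.3]
width: 0.497
finger_force: 0.2
```

```bash
python3 -c "
from h import *
where();to(-40,-134,44)"
```

```text
t 11.15 al -40.0 u,w,s [-119.6   74.1   -0.4] q [ 0.27  0.77  1.65 -0.63  1.21 -0.65] F [-0.5 -0.4  0.3] wid 0.5
turn5deg [0.   0.01 0.02] shift20 now [-0.02  1.52  0.69] in target axes [-0.02  1.52  0.69]
```

>>> step_arm([
  [[0,0,0,0,0.2,0.08,50],[0,0,0,0,0.2,0.08,50],[0,0,0,0,0.2,0.08,50],[0,0,0,0,0.2,0.08,50],[0,0,0,0,0.2,0.08,50],[0,0,0,0,0.2,0.08,50],[0,0,0,0,0.2,0.08,50],[0,0,0,0,0.2,0,50]],
])

```text
clock: 11.82
tool_pos: [0.5645, 0.0838, 0.045]
tool_rot: [0.126, 0.931, -0.339, -0.046]
contact_force: [-0.1, 0.3, 0.3]
width: 0.5
finger_force: 0.1
```

>>> step_arm([
  [[0,0,0,0,0.3,-0.25,50],[0,0,0,0,0.15,-0.1,50],[0,0,0,0,0,0,50]],
])

```text
clock: 12.07
tool_pos: [0.568, 0.0957, 0.0451]
tool_rot: [0.126, 0.931, -0.339, -0.045]
contact_force: [-0.5, -0.9, 0.5]
width: 0.5
finger_force: 0.0
```

```bash
python3 -c "
from h import *
where()
cv2.imwrite('pics/s5.png',cv2.resize(manip.capture('side')[130:330,180:400],None,fx=3,fy=3))"
```

```text
t 12.07 al -40.0 u,w,s [-149.    45.1   -0.3] q [ 0.31  0.83  1.61 -0.62  1.21 -0.62] F [-0.5 -0.9  0.5] wid 0.5
```

View pics/s5.png

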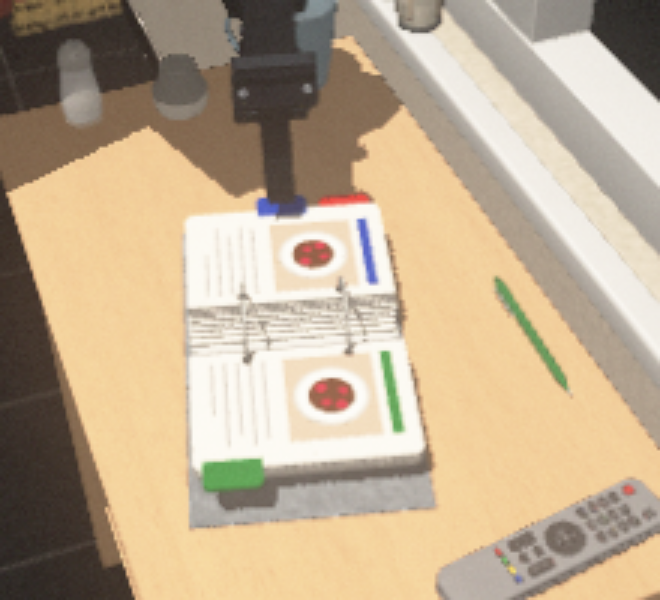

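Both leaves lie flat on the left and green lies flat on the right. I retreat along the tool axis.

>>> step_arm([
  [[0,0,0,0,0,-0.3,50],[0,0,0,0,0,-0.4,50],[0,0,0,0,0,-0.5,50],[0,0,0,0,0,-0.7,50],[0,0,0,0,0,-0.7,50],[0,0,0,0,0,-0.7,50],[0,0,0,0,0,-0.5,50],[0,0,0,0,0,-0.3,50],[0,0,0,0,0,0,50],[0,0,0,0,0,0,50]],
])

```text
clock: 12.95
tool_pos: [0.5815, 0.1456, 0.1079]
tool_rot: [0.126, 0.931, -0.339, -0.046]
contact_force: [0.1, 0.9, 0.1]
width: 0.5
finger_force: 0.0
```

```bash
python3 -c "
from h import *
where()
a=cv2.resize(manip.capture('side')[100:330,170:420],None,fx=2,fy=2);b=cv2.resize(manip.capture('top')[130:310,130:420],None,fx=1.03,fy=2.556)
b=cv2.resize(b,(299,460));cv2.imwrite('pics/f.png',np.hstack([a,b]))"
```

```text
t 12.95 al -40.0 u,w,s [-200.7  107.9   -0.6] q [ 0.37  0.78  1.49 -0.56  1.37 -0.68] F [0.1 0.9 0.1] wid 0.5
```

View pics/f.png

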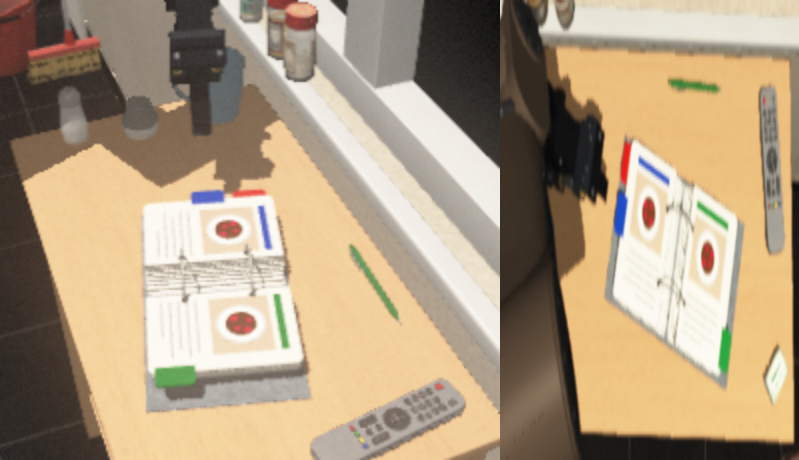

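The picture shows the red and blue tabs flat on the left at (249,193) and (208,197), and green flat on the right at (175,376). The hand is clear of the binder and nothing has been disturbed.

```bash
python3 -c "
from bench import manip
print(manip.close_job())"
```

```text
the job is handed in; nothing more can be done
None
```

The binder is open at the green divider: red and blue leaves lie flat on the left, green lies flat on the right, nothing else looked moved in the last pictures, and the job was handed in at about 13 s; the leaves rode loosely between the half-open fingers, touching their inner faces but never pinched, and no verdict came back.

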